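# Walk the vial heating block round against the bench rail

## Task

Walk the heavy aluminium heating block round with the fingertips, pushing it near its corners, until one of its two long sides lies flat against the upright face of the low steel rail, not sticking out past either end of the rail. Turn it roughly parallel to the rail before it gets there, so that no corner or short end runs into the rail. Only push it along the bench, never lifting or tipping it, and leave the beaker, jar and stopper standing where they are.

Things in the scene. Friction and masses are not known exactly. Their poses are not given: they have to be found in the camera images.
- block: loose aluminium block, 124 (its x) x 94 (its y) x 30 (z) mm, two rows of four 20 mm wells in its top along x. 0.65 to 0.95 kg. Origin at the centre of its underside, z up. The long sides (y = +47 and -47 mm) are alike: either may go to the rail. It moves only while pushed (3 to 9 N) and turns when pushed off-middle: about 1 rad per 85 mm pushed square to a long side 46 mm from its middle
- rail: fixed steel angle rail, 220 mm long, upright 30 mm high and 8 mm thick, with a foot strip and two dark screws behind it (to 44 mm behind the face, 19 mm high). Origin on the upright working face, at mid-length, at bench level. x runs along the rail (-110 to +110 mm), y points straight out of the working face to the side where the block stands, z up
- beaker: open glass beaker, 60 mm across, 70 mm high, loose, standing behind the rail; origin at the centre of its underside. Leave it alone
- jar: amber glass jar with white cap, 48 mm across, 62 mm high, loose, on the far side of the block from the rail; origin at the centre of its underside. Leave it alone
- stopper: dark rubber stopper, a cone 42 mm wide at the foot, 32 mm at the top, 36 mm high, loose, beyond the block; origin at the centre of its underside. Leave it alone

How it is judged:
By the outcome, as a careful person would: the job done as asked, in the order asked, and still so for the second after the job is handed in, with the robot touching nothing.
It also fails if it takes over 72 s, if anything falls off the work surface, if the arm or the gripper's body presses on something with over 40 N, if the wrist force passes 120 N, or if a joint passes its speed limit or range.

## Robot

A 7-joint arm with a two-finger parallel gripper is mounted at the origin on the work surface. World frame = base frame: x ahead of the robot, y to its left, z up, the work surface at z = 0. Lengths are in m, angles in degrees, forces in N, time in s.
With the tool pointing down it reaches from about 0.425 to 0.875 m from the base axis. Payload 4.7 kg.
Tool frame: the origin (TCP) lies at the very end of the fingers, on their centre line; the grasp point (between the pads) lies env.tcp_to_grasp behind it (env.tcp_to_grasp is the distance from the TCP to the grasp point, in m); z points along the fingers, x is the direction in which the jaws open and shut, and the axes are right-handed (so a half turn about z gives the same grasp; the last joint's range is limited). The gripper opens to 87 mm and grips with 3 to 60 N. Pads are 19 mm wide; open, the fingers measure 117 mm over their backs; the gripper's body (75 mm by 190 mm) begins 51 mm behind the grasp point.
Start: joints at [-69.838, 18.392, -4.016, 83.108, 1.295, 78.541, -3.26], TCP at [0.215, 0.613, 0.223] pointing down, gripper open.
Joint ranges: [-163.93, 163.93], [-17.29, 119.83], [-79.2, 71.16], [3.27, 140.29], [-89.18, 269.18], [5.43, 117.66], [-154.24, 154.24]. Speed limits (degrees/s): [147.25, 147.25, 180, 180, 180, 180, 180].

## Interface

Orientations are given as [roll, pitch, yaw] about the fixed x, y, z axes, in that order (R = Rz(yaw) Ry(pitch) Rx(roll)).
In Python, from cell import env gives the robot as it stands. The module is installed in compiled form; this text tells all that it offers.
- The arm moves only by the tool send_rows, never from a script. Its argument "steps" is a list of rows, each a list of 3 entries, a list of its own where there are three numbers: the shift along the tool's x, y, z in m, then the turn, a rotation vector about the tool's x, y, z in rad, then the finger opening in m, from 0 to 0.087. A call has exactly 5 rows; each row is the pose to reach, as a shift and turn from the pose commanded when the call began, along the tool's axes at that moment; what a row does not reach only later rows make up. A row lasts 1/12 s, in which the tool goes at most 41.7 mm and 7.16 degrees, less where a joint would pass 70% of its speed; a pose out of reach is approached as far as the arm can. A call with a gripper value outside its range is refused whole. The fingers move at their own pace and stop on an object; "grip_force" is the grip in N (left out, the last holds). Time passes only in rows, so rows that repeat a pose let the fingers close, or fill a call up. It gives the time, the measured TCP pose, the force and the opening at its end, in the units of the state.
- env.get_obs(): the state, without advancing time (a new reading comes with each control period).
- env.read_camera(name): name is "scene" or "top" or "wrist"; returns a dict with "pixels" (420x560x3 uint8, red, green, blue), "fx", "fy", "cx", "cy" (pixels), "position" and "rotation" of the camera in the world. Camera axes: x right, y up, looking along -z (the intrinsics and any distortion apply to the point x, -y, -z); pixel columns grow to the right and rows downward; lengths in m; the calibration is good to about 2 mm. A picture is of the moment at which its call begins. There is no depth.
- env.sign_off(): hands the job in, once; it reports no verdict.
The state is a dict: "time_s": time; "qpos": joint angles; "joint_velocities": joint speeds; "effort": joint torques, N m; "tool_pos": TCP position; "tool_rot": TCP orientation; "force": force on the tool from outside, world axes, zero at the start; "wrist_torque": the same for the moment, N m; "grip_width": finger opening in m.
Only numpy, scipy, OpenCV 4.12 (cv2) and the standard library are available. Lean on these libraries where they do the work, as an engineer would, in place of code of your own. Each camera call takes 0.05 s, during which the arm holds its last target.

## Working session

There is one attempt and no reset: what is moved stays moved. The work goes in short steps, Python scripts to look and compute and a tool call to move; the robot and the scene stay as the last step left them, time stands still between calls to the robot, and variables do not carry over. Pictures are saved under pics/ and viewed, and the job is handed in when it is done.

Besides the shell and the picture viewer there is one more tool, called as name([rows], argument=value, ...), one row to a line, values as JSON. send_rows: Moves the arm, as the interface text tells. Its arguments: {"type":"object","properties":{"steps":{"type":"array"},"grip_force":{"type":"number"}},"required":["steps"]}

```bash
mkdir -p pics
python3 - <<'E'
from cell import env
import cv2
o=env.get_obs()
for k in o: print(k,o[k])
print(env.tcp_to_grasp)
for n in ["scene","top"]:
    c=env.read_camera(n); cv2.imwrite(f"pics/{n}0.png",c["pixels"][:,:,::-1])
    print(n,{k:v for k,v in c.items() if k!="pixels"})
E
```

```text
time_s 0.0
qpos [-69.83547533  18.44021264  -4.01511687  83.17599336   1.2952749
  78.54117877  -3.25833761]
joint_velocities [-0.03179809 -0.11012495  0.00198585  0.05239825  0.02152359  0.04384349
  0.07171306]
effort [ 6.47969409e-04 -4.91300547e+01 -4.03643483e-01 -3.12522876e+01
 -6.38059666e-02  4.38025407e-02  1.81812579e-04]
tool_pos [0.21530764 0.61270429 0.22143884]
tool_rot [1.79993777e+02 1.12125404e-01 7.06465669e+01]
force [ 0.61797037 -0.68684608  0.05985839]
wrist_torque [-0.02539994 -0.026163   -0.07973884]
grip_width 0.08674988848306578
0.0187
scene {'fx': 496.58362817903526, 'fy': 496.58362817903526, 'cx': 275.73472212481664, 'cy': 215.19351845944414, 'position': array([ 1.21011969, -0.14526167,  0.96316363]), 'rotation': array([ 3.24125857e+01, -2.07792363e-02,  7.87211534e+01])}
top {'fx': 453.54910629796257, 'fy': 453.54910629796257, 'cx': 286.33441952812166, 'cy': 207.9222873642821, 'position': array([ 0.39645404, -0.0039583 ,  1.1135098 ]), 'rotation': array([ 1.39838424e+01, -1.08979451e-02, -8.90065947e+01])}
```

View pics/scene0.png

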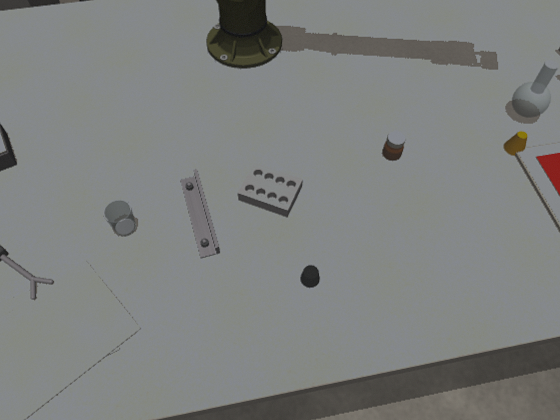

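View pics/top0.png

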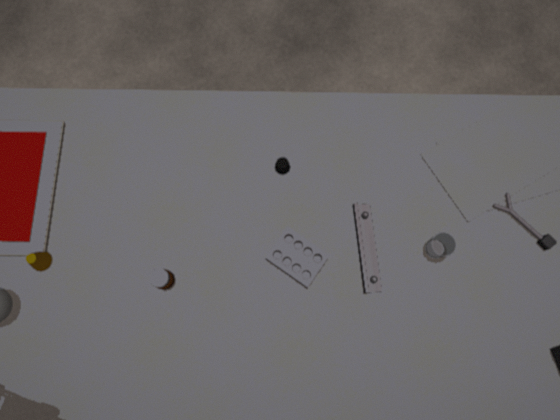

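```bash
cat > h.py <<'E'
from cell import env
import cv2, numpy as np
from scipy.spatial.transform import Rotation as R
def cam(n,f=None):
    c=env.read_camera(n)
    c["R"]=R.from_euler("xyz",c["rotation"],degrees=True).as_matrix()
    if f: cv2.imwrite(f,c["pixels"][:,:,::-1])
    return c
def pix2w(c,u,v,z):
    d=c["R"]@np.array([(u-c["cx"])/c["fx"],-(v-c["cy"])/c["fy"],-1])
    return c["position"]+d*(z-c["position"][2])/d[2]
def w2pix(c,P):
    p=(np.atleast_2d(P)-c["position"])@c["R"]
    return np.c_[c["cx"]-c["fx"]*p[:,0]/p[:,2], c["cy"]+c["fy"]*p[:,1]/p[:,2]]
def crop(c,u0,v0,w,h,s,f):
    im=c["pixels"][v0:v0+h,u0:u0+w,::-1]
    im=cv2.resize(im,None,fx=s,fy=s,interpolation=cv2.INTER_CUBIC)
    im=cv2.convertScaleAbs(im,alpha=1.5)
    for k in range(0,w,10): cv2.putText(im,str(u0+k),(k*s,8),0,.3,(0,255,0)); cv2.line(im,(k*s,10),(k*s,14),(0,255,0))
    for k in range(0,h,10): cv2.putText(im,str(v0+k),(0,k*s+3),0,.3,(0,255,0)); cv2.line(im,(20,k*s),(24,k*s),(0,255,0))
    cv2.imwrite(f,im)
E
python3 - <<'E'
from h import *
c=cam("top"); crop(c,255,190,140,110,5,"pics/t1.png")
c=cam("scene"); crop(c,170,155,140,110,5,"pics/s1.png")
E
```

```text
(no output)
```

View pics/t1.png

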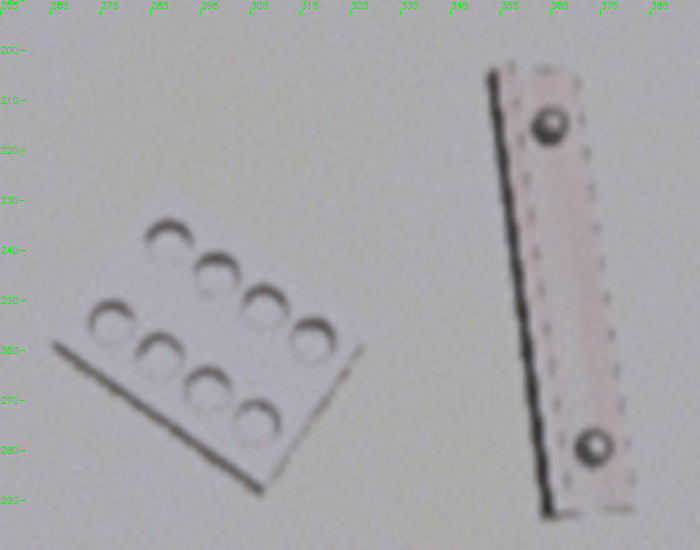

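View pics/s1.png

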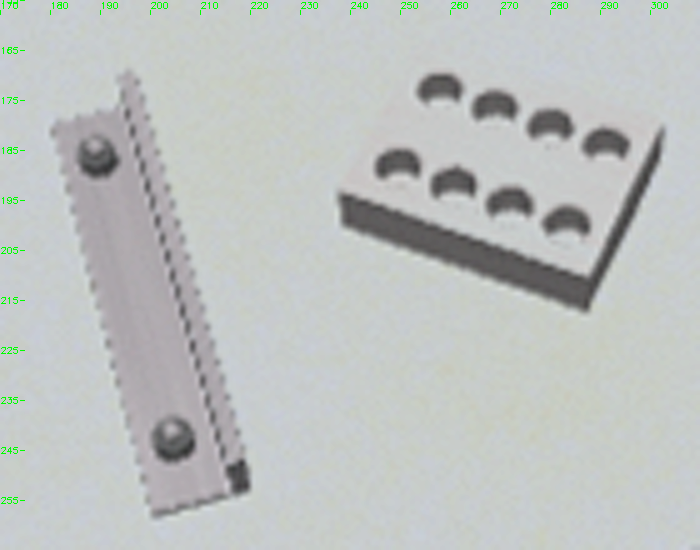

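```bash
cat >> h.py <<'E'
from scipy.optimize import least_squares
def fit(obs,x0,verbose=1):
    # obs: list of (cam, (u,v), local xyz); pose x,y,yaw
    def f(p):
        Rz=R.from_euler("z",p[2]).as_matrix()
        return np.concatenate([w2pix(c,Rz@np.array(l)+[p[0],p[1],0])[0]-uv for c,uv,l in obs])
    s=least_squares(f,x0)
    if verbose: print(np.round(s.x,4),np.degrees(s.x[2]).round(2)); print(np.round(s.fun.reshape(-1,2),1).tolist())
    return s.x
E
python3 - <<'E'
from h import *
t=cam("top"); s=cam("scene")
for a in [(327.4,259),(307.4,287.5),(265.4,258.5)]: print("t",pix2w(t,*a,.03))
for a in [(238,193.4),(288,211),(302.8,180.6)]: print("s",pix2w(s,*a,.03))
print("rail t",pix2w(t,354.2,204,.03),pix2w(t,365.4,293,.03))
print("rail s",pix2w(s,196.4,169,.03),pix2w(s,219.6,248,.03))
print("jar",pix2w(t,168,284,0.0),pix2w(s,394,157,0),"stop",pix2w(t,282,170,0),pix2w(s,311,283,0),"beak",pix2w(t,434,254,0),pix2w(s,124,229,0))
E
```

```text
t [ 0.54191376 -0.1000008   0.03      ]
t [ 0.47368801 -0.05252371  0.03      ]
t [0.54053602 0.04848732 0.03      ]
s [ 0.55429144 -0.10222268  0.03      ]
s [6.23597730e-01 4.68015507e-05 3.00000000e-02]
s [0.54785815 0.05143895 0.03      ]
rail t [ 0.6791244  -0.16673325  0.03      ] [ 0.46328084 -0.18900571  0.03      ]
rail s [ 0.46553977 -0.18778254  0.03      ] [ 0.68712272 -0.16289089  0.03      ]
jar [0.47834564 0.28467027 0.        ] [0.49999679 0.29609057 0.        ] stop [0.77448114 0.01358614 0.        ] [0.79156306 0.01459845 0.        ] beak [ 0.56288068 -0.36574933  0.        ] [ 5.79750062e-01 -3.68453006e-01  1.11022302e-16]
```

```bash
cat >> h.py <<'E'
def box(p,dims,lo=None):
    x0,x1,y0,y1,z0,z1=dims
    P=np.array([[x,y,z] for z in (z0,z1) for x,y in ((x0,y0),(x1,y0),(x1,y1),(x0,y1))])
    return R.from_euler("z",p[2]).apply(P)+[p[0],p[1],0]
BL=(-.062,.062,-.047,.047,0,.03); RL=(-.11,.11,-.008,0,0,.03)
def overlay(c,items,u0,v0,w,h,s,f,alpha=1.0):
    g=cv2.createCLAHE(4,(4,4))
    im=c["pixels"][v0:v0+h,u0:u0+w,::-1].copy()
    im=cv2.resize(im,None,fx=s,fy=s,interpolation=cv2.INTER_CUBIC)
    l=cv2.cvtColor(im,cv2.COLOR_BGR2LAB); l[:,:,0]=g.apply(l[:,:,0]); im=cv2.cvtColor(l,cv2.COLOR_LAB2BGR)
    for P,col in items:
        q=((w2pix(c,P)+.5-[u0,v0])*s).astype(int)
        n=len(q)//2 
        for a,b in ((q[:n],0),(q[n:],0)): cv2.polylines(im,[a],True,col,1)
    cv2.imwrite(f,im)
def cyl(x,y,r0,r1,h):
    a=np.linspace(0,2*np.pi,24,endpoint=False)
    return np.array([[x+r*np.cos(t),y+r*np.sin(t),z] for r,z in((r0,0),(r1,h)) for t in a])
E
python3 - <<'E'
from h import *
t=cam("top"); s=cam("scene")
L=[(s,(238,193.4),(-.062,-.047,.03))]
# local frame: guess block x axis along long side direction
# bottom(.6236,0)-left(.554,-.102): long side
o=[(s,(238,193.4),(-.062,-.047,.03)),(s,(288,211),(.062,-.047,.03)),(s,(302.8,180.6),(.062,.047,.03)),(s,(287.4,217),(.062,-.047,0)),(s,(239,199.8),(-.062,-.047,0))]
b=fit(o,[.55,-.025,.97])
o=[(t,(327.4,259),(-.062,-.047,.03)),(t,(307.4,287.5),(-.062,.047,.03)),(t,(265.4,258.5),(.062,.047,.03))]
fit(o,[.55,-.025,.97])
r=fit([(s,(196.4,169),(-.11,0,.03)),(s,(219.6,248),(.11,0,.03))],[.57,-.17,1.5])
fit([(t,(354.2,204),(.11,0,.03)),(t,(365.4,293),(-.11,0,.03))],[.57,-.17,1.5])
it=[(box(b,BL),(0,0,255)),(box(r,RL),(0,200,0)),(cyl(.50,.296,.024,.024,.062),(255,0,0)),(cyl(.7915,.0146,.021,.016,.036),(255,0,0))]
overlay(s,it,180,160,150,112,5,"pics/s2.png"); overlay(t,it,255,190,140,110,5,"pics/t2.png")
overlay(t,it,140,140,160,150,4,"pics/t3.png");
E
```

```text
[ 0.5493 -0.0246  0.9676] 55.44
[[-0.2, -0.5], [-0.2, -0.1], [0.5, -0.8], [0.2, 1.0], [-0.3, 0.4]]
[ 0.5436 -0.0269  0.9553] 54.73
[[1.9, -1.7], [-0.9, 1.8], [-1.0, -0.2]]
[ 0.5766 -0.1753  0.1122] 6.43
[[0.1, 0.6], [-0.1, -0.5]]
[ 0.5713 -0.1779  0.1023] 5.86
[[-0.1, -0.6], [0.1, 0.6]]
```

View pics/t2.png

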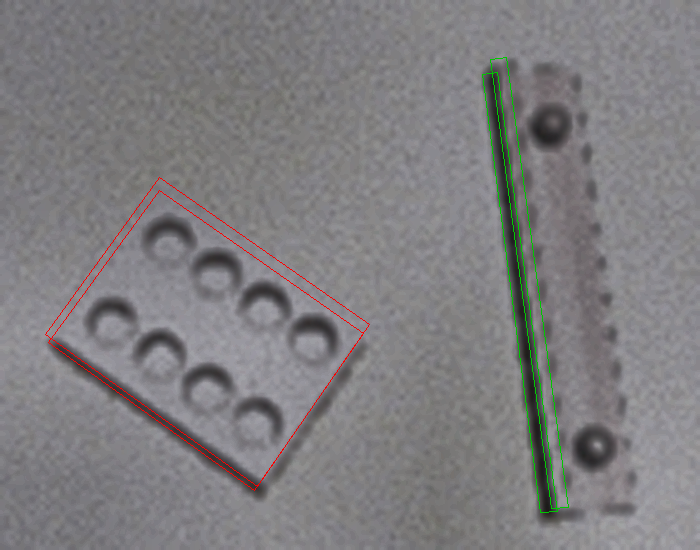

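View pics/s2.png

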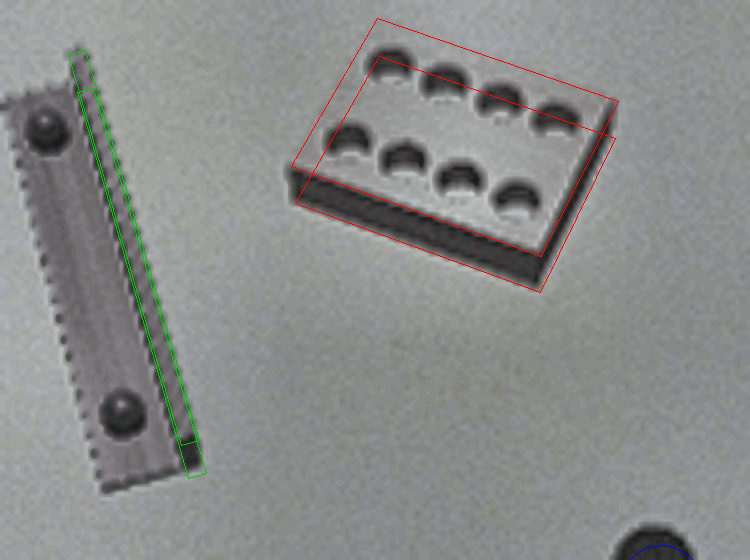

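View pics/t3.png

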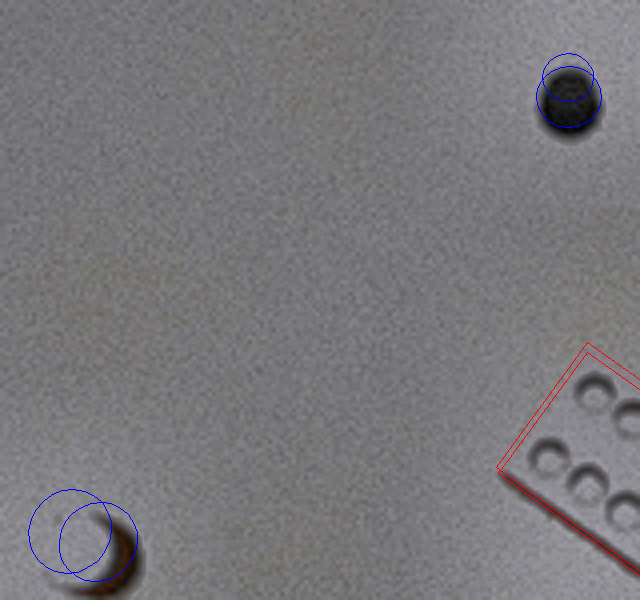

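send_rows([
  [[-0.024,0.0225,0],[0,0,0],0.087],
  [[-0.047,0.045,0],[0,0,0],0.087],
  [[-0.071,0.0675,0],[0,0,0],0.087],
  [[-0.094,0.09,0],[0,0,0],0.087],
  [[-0.118,0.113,0],[0,0,0],0.087],
])

```text
time_s: 0.82
tool_pos: [0.2833, 0.4632, 0.2226]
tool_rot: [180.0, -0.0, 70.7]
force: [0.2, -1.0, 0.5]
grip_width: 0.087
```

send_rows([
  [[-0.024,0.0225,0],[0,0,0],0.087],
  [[-0.047,0.045,0],[0,0,0],0.087],
  [[-0.071,0.0675,0],[0,0,0],0.087],
  [[-0.094,0.09,0],[0,0,0],0.087],
  [[-0.118,0.113,0],[0,0,0],0.087],
])

```text
time_s: 1.23
tool_pos: [0.3509, 0.3144, 0.2228]
tool_rot: [180.0, -0.1, 70.7]
force: [-0.2, 0.6, 0.4]
grip_width: 0.0868
```

send_rows([
  [[-0.024,0.0225,0],[0,0,0],0.087],
  [[-0.047,0.045,0],[0,0,0],0.087],
  [[-0.071,0.0675,0],[0,0,0],0.087],
  [[-0.094,0.09,0],[0,0,0],0.087],
  [[-0.118,0.113,0],[0,0,0],0.087],
])

```text
time_s: 1.65
tool_pos: [0.4184, 0.1656, 0.2229]
tool_rot: [180.0, -0.1, 70.7]
force: [1.0, 0.1, -0.1]
grip_width: 0.0867
```

send_rows([
  [[-0.024,0.0225,0],[0,0,0.05],0.087],
  [[-0.047,0.045,0],[0,0,0.11],0.087],
  [[-0.071,0.0675,0],[0,0,0.16],0.087],
  [[-0.094,0.09,0],[0,0,0.22],0.087],
  [[-0.118,0.113,0],[0,0,0.27],0.087],
])

```text
time_s: 2.07
tool_pos: [0.4859, 0.0168, 0.2229]
tool_rot: [180.0, -0.1, 55.0]
force: [0.7, 0.2, 0.4]
grip_width: 0.0866
```

Run:
```python
from h import *
c=cam("wrist","pics/w1.png"); print(c["position"],c["rotation"],c["fx"],c["cx"],c["cy"])
t=cam("top","pics/t4.png")
```

```text
[0.41618099 0.06674599 0.38559944] [-17.84137977  -0.09766661  55.02042464] 347.51408477314226 281.2194119766355 210.70919868573637
```

View pics/w1.png

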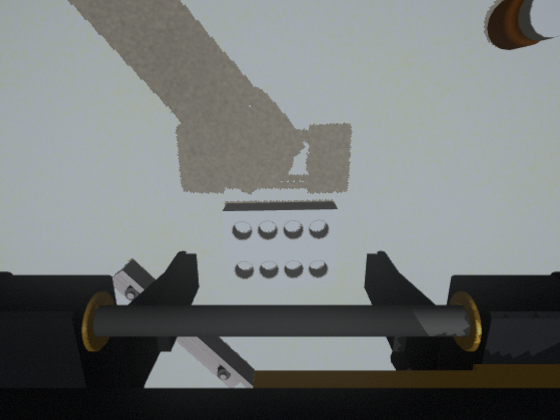

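View pics/t4.png

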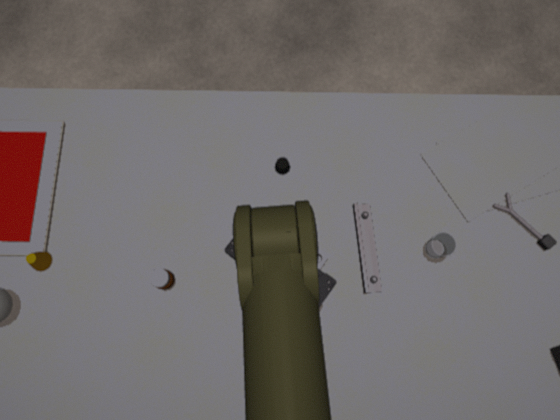

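Run:
```python
from h import *
c=cam("wrist")
crop(c,215,190,135,95,5,"pics/w2.png")
b=np.array([.547,-.026,np.radians(55.2)])
print(w2pix(c,box(b,BL)).round(1).tolist())
```

```text
[[233.7, 271.9], [333.9, 270.9], [336.9, 197.7], [229.3, 198.8], [230.3, 284.2], [337.7, 283.2], [341.1, 205.3], [225.4, 206.5]]
```

View pics/w2.png

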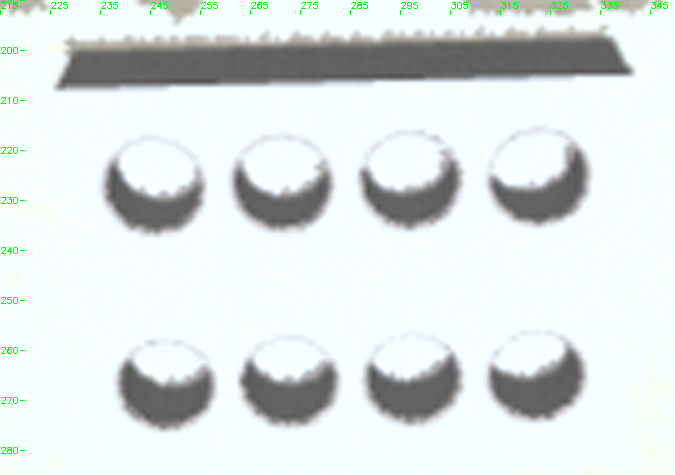

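send_rows([
  [[0,0,0.03],[0,0,0],0.087],
  [[0,0,0.06],[0,0,0],0.087],
  [[0,0,0.09],[0,0,0],0.087],
  [[0,0,0.12],[0,0,0],0.087],
  [[0,0,0.15],[0,0,0],0.087],
])

```text
time_s: 2.63
tool_pos: [0.4851, 0.0198, 0.0714]
tool_rot: [-180.0, -0.1, 55.3]
force: [1.1, -0.4, -0.1]
grip_width: 0.0869
```

send_rows([
  [[0,0,0.02],[0,0,0],0.087],
  [[0,0,0.035],[0,0,0],0.087],
  [[0,0,0.05],[0,0,0],0.087],
  [[0,0,0.059],[0,0,0],0.087],
  [[0,0,0.059],[0,0,0],0.087],
])

```text
time_s: 3.05
tool_pos: [0.4836, 0.0191, 0.0118]
tool_rot: [-179.8, 0.1, 55.3]
force: [-1.0, -0.7, -0.2]
grip_width: 0.087
```

Run:
```python
from h import *
c=cam("wrist","pics/w3.png")
```

```text
(no output)
```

View pics/w3.png

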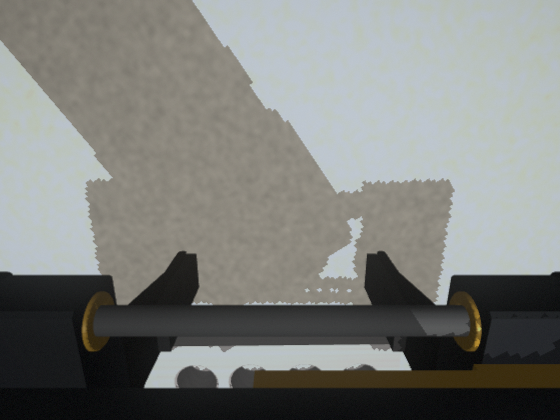

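send_rows([
  [[0,0.005,0],[0,0,0],0.087],
  [[0,0.01,0],[0,0,0],0.087],
  [[0,0.014,0],[0,0,0],0.087],
  [[0,0.018,0],[0,0,0],0.087],
  [[0,0.02,0],[0,0,0],0.087],
])

```text
time_s: 3.52
tool_pos: [0.5019, 0.0078, 0.0142]
tool_rot: [-179.9, -0.1, 55.2]
force: [-7.0, 5.6, 6.4]
grip_width: 0.0873
```

send_rows([
  [[0.0022,0.0018,0],[0,0,0.04],0.087],
  [[0.0044,0.0038,0],[0,0,0.08],0.087],
  [[0.0064,0.0058,0],[0,0,0.12],0.087],
  [[0.0084,0.0079,0],[0,0,0.16],0.087],
  [[0.0103,0.0101,0],[0,0,0.2],0.087],
])

```text
time_s: 3.93
tool_pos: [0.5155, 0.0109, 0.0137]
tool_rot: [-179.9, -0.0, 43.7]
force: [-3.5, 3.3, 2.8]
grip_width: 0.0872
```

Run:
```python
from h import *
c=cam("top"); crop(c,225,180,170,120,4,"pics/t5.png")
c=cam("scene"); crop(c,170,130,170,130,4,"pics/s5.png")
```

```text
(no output)
```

View pics/t5.png

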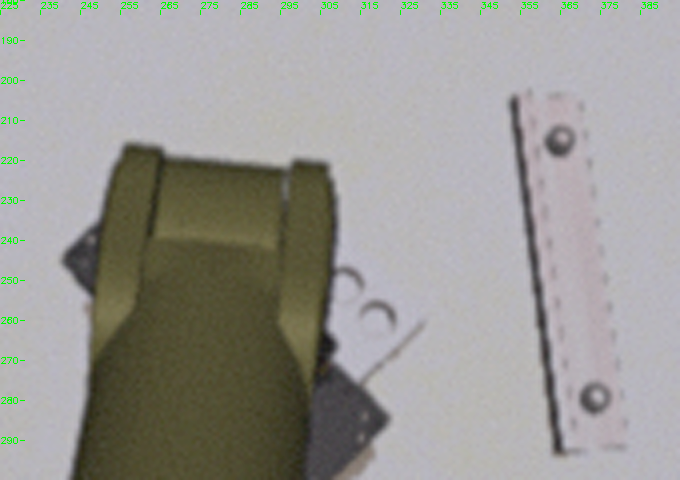

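View pics/s5.png

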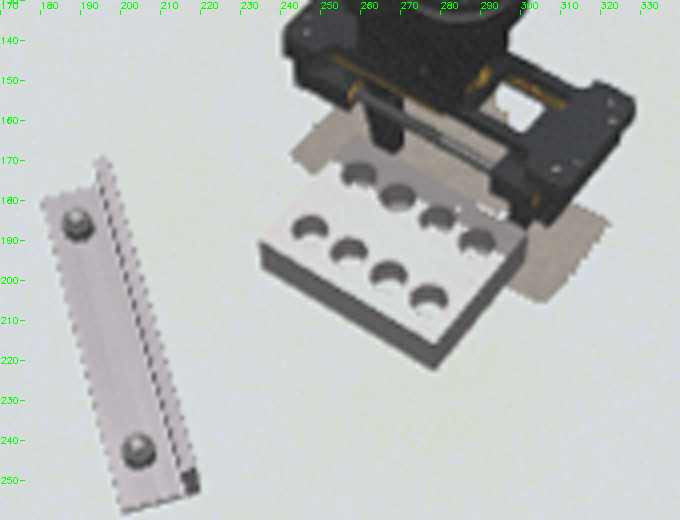

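send_rows([
  [[0.0022,0.0018,0],[0,0,0.04],0.087],
  [[0.0044,0.0038,0],[0,0,0.08],0.087],
  [[0.0064,0.0058,0],[0,0,0.12],0.087],
  [[0.0084,0.0079,0],[0,0,0.16],0.087],
  [[0.0103,0.0101,0],[0,0,0.2],0.087],
])

```text
time_s: 4.45
tool_pos: [0.5303, 0.0102, 0.0137]
tool_rot: [-179.9, -0.0, 32.3]
force: [-1.7, 2.8, 2.4]
grip_width: 0.0871
```

send_rows([
  [[0.0022,0.0018,0],[0,0,0.04],0.087],
  [[0.0044,0.0038,0],[0,0,0.08],0.087],
  [[0.0064,0.0058,0],[0,0,0.12],0.087],
  [[0.0084,0.0079,0],[0,0,0.16],0.087],
  [[0.0103,0.0101,0],[0,0,0.2],0.087],
])

```text
time_s: 4.87
tool_pos: [0.5447, 0.0071, 0.0137]
tool_rot: [-179.9, -0.0, 20.8]
force: [-0.7, 2.5, -0.0]
grip_width: 0.0869
```

Run:
```python
from h import *
c=cam("scene"); crop(c,170,130,170,130,4,"pics/s6.png")
```

```text
(no output)
```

View pics/s6.png

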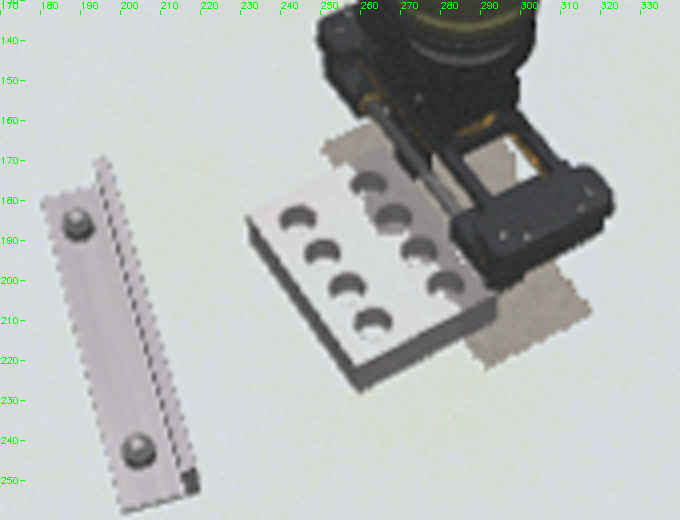

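send_rows([
  [[0.0022,0.0018,0],[0,0,0.04],0.087],
  [[0.0044,0.0038,0],[0,0,0.08],0.087],
  [[0.0064,0.0058,0],[0,0,0.12],0.087],
  [[0.0084,0.0079,0],[0,0,0.16],0.087],
  [[0.0103,0.0101,0],[0,0,0.2],0.087],
])

```text
time_s: 5.33
tool_pos: [0.5581, 0.0011, 0.0137]
tool_rot: [-180.0, -0.0, 9.4]
force: [-0.6, 2.0, 0.3]
grip_width: 0.0872
```

Run:
```python
from h import *
c=cam("scene"); crop(c,170,130,170,130,4,"pics/s7.png")
```

```text
(no output)
```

View pics/s7.png

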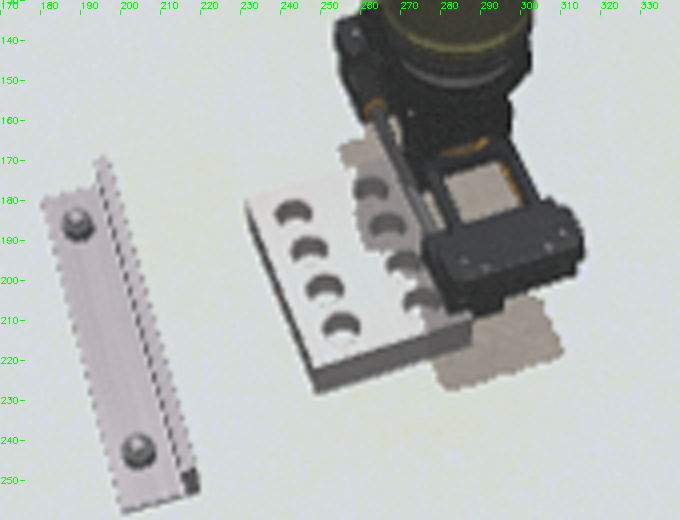

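Run:
```python
from h import *
s=cam("scene")
fit([(s,(231.3,180),(-.062,-.047,.03)),(s,(249,223.2),(.062,-.047,.03)),(s,(249,228.2),(.062,-.047,.0)),(s,(288,211.2),(.062,.047,.03)),(s,(288,217),(.062,.047,0))],[.56,-.05,.1])
fit([(s,(196.4,169),(-.11,0,.03)),(s,(219.6,248),(.11,0,.03)),(s,(219.3,253),(.11,0,0))],[.57,-.17,.1])
```

```text
[ 0.5677 -0.0549  0.1543] 8.84
[[0.3, -0.0], [-0.6, -0.7], [0.0, 1.3], [0.3, -1.0], [-0.0, 0.4]]
[ 0.5754 -0.176   0.1067] 6.11
[[0.0, 0.1], [-0.8, -0.9], [0.8, 0.7]]
```

send_rows([
  [[0.0014,0.0012,0],[0,0,0.025],0.087],
  [[0.0028,0.0024,0],[0,0,0.05],0.087],
  [[0.0027,0.0054,0],[0,0,0.05],0.087],
  [[0.0026,0.0084,0],[0,0,0.05],0.087],
  [[0.0024,0.0114,0],[0,0,0.05],0.087],
])

```text
time_s: 5.85
tool_pos: [0.5622, -0.0099, 0.0137]
tool_rot: [-179.9, -0.0, 6.5]
force: [-0.3, 5.3, 0.7]
grip_width: 0.0868
```

send_rows([
  [[0,0.004,0],[0,0,0],0.087],
  [[0,0.008,0],[0,0,0],0.087],
  [[0,0.012,0],[0,0,0],0.087],
  [[0,0.016,0],[0,0,0],0.087],
  [[0,0.02,0],[0,0,0],0.087],
])

```text
time_s: 6.27
tool_pos: [0.5643, -0.0305, 0.0136]
tool_rot: [-180.0, -0.0, 6.5]
force: [0.3, 5.6, 1.5]
grip_width: 0.0875
```

send_rows([
  [[0,0.004,0],[0,0,0],0.087],
  [[0,0.008,0],[0,0,0],0.087],
  [[0,0.012,0],[0,0,0],0.087],
  [[0,0.016,0],[0,0,0],0.087],
  [[0,0.02,0],[0,0,0],0.087],
])

```text
time_s: 6.68
tool_pos: [0.5666, -0.0503, 0.0136]
tool_rot: [-180.0, 0.0, 6.5]
force: [-0.2, 4.9, 2.0]
grip_width: 0.0869
```

Run:
```python
from h import *
c=cam("scene"); crop(c,170,150,130,110,6,"pics/s8.png")
c=cam("top"); crop(c,250,180,140,120,5,"pics/t8.png")
```

```text
(no output)
```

View pics/s8.png

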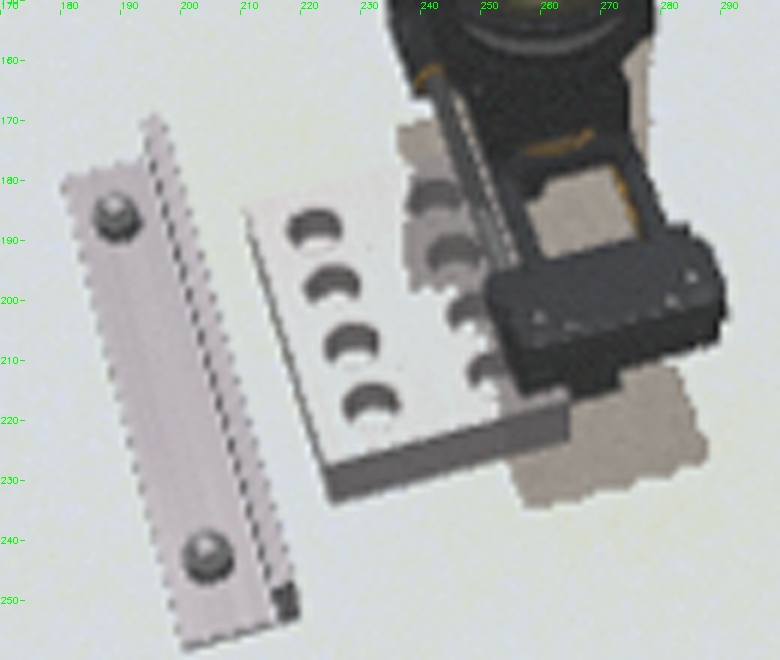

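View pics/t8.png

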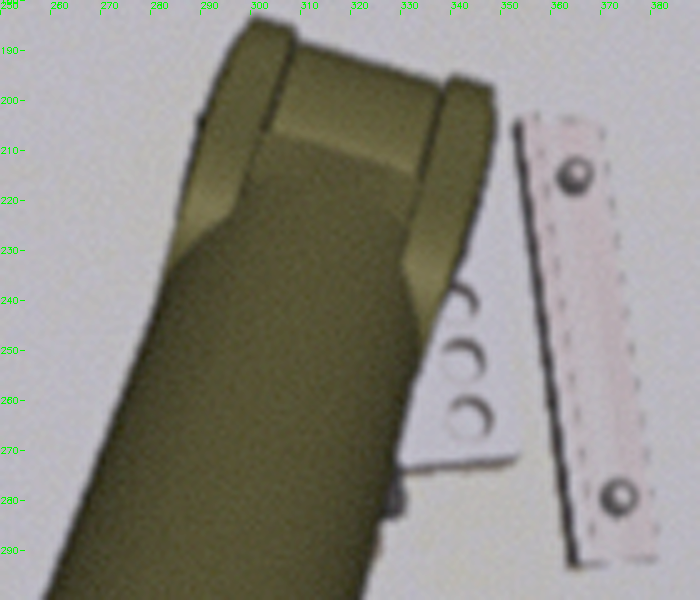

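Run:
```python
from h import *
s=cam("scene")
b=fit([(s,(210.8,185),(-.062,-.047,.03)),(s,(224.3,227.3),(.062,-.047,.03)),(s,(225.3,234),(.062,-.047,.0)),(s,(264.8,217),(.062,.047,.03)),(s,(264.8,223.3),(.062,.047,0))],[.56,-.05,.1])
r=fit([(s,(196.4,169),(-.11,0,.03)),(s,(219.6,248),(.11,0,.03)),(s,(219.3,253),(.11,0,0))],[.57,-.17,.1])
print(R.from_euler("z",-r[2]).apply([b[0]-r[0],b[1]-r[1],0]))
```

```text
[ 0.5718 -0.1069  0.1149] 6.58
[[-0.3, -1.0], [-0.3, 0.4], [-0.1, 0.6], [0.2, -0.4], [0.5, 0.3]]
[ 0.5754 -0.176   0.1067] 6.11
[[0.0, 0.1], [-0.8, -0.9], [0.8, 0.7]]
[0.00386524 0.06912717 0.        ]
```

send_rows([
  [[0,0.003,0],[0,0,0],0.087],
  [[0,0.006,0],[0,0,0],0.087],
  [[0,0.009,0],[0,0,0],0.087],
  [[0,0.012,0],[0,0,0],0.087],
  [[0,0.014,0],[0,0,0.005],0.087],
])

```text
time_s: 7.25
tool_pos: [0.5682, -0.0633, 0.0136]
tool_rot: [-179.9, 0.0, 6.2]
force: [0.8, 4.5, 1.9]
grip_width: 0.0868
```

send_rows([
  [[0,0.001,0],[0,0,0],0.087],
  [[0,0.002,0],[0,0,0],0.087],
  [[0,0.003,0],[0,0,0],0.087],
  [[0,0.004,0],[0,0,0],0.087],
  [[0,0.005,0],[0,0,0],0.087],
])

```text
time_s: 7.67
tool_pos: [0.5686, -0.0678, 0.0136]
tool_rot: [-179.9, 0.0, 6.2]
force: [-0.4, 6.1, 3.1]
grip_width: 0.0872
```

send_rows([
  [[0,0.0006,0],[0,0,0],0.087],
  [[0,0.0012,0],[0,0,0],0.087],
  [[0,0.0018,0],[0,0,0],0.087],
  [[0,0.0024,0],[0,0,0],0.087],
  [[0,0.003,0],[0,0,0],0.087],
])

```text
time_s: 8.08
tool_pos: [0.5689, -0.0707, 0.0136]
tool_rot: [-179.9, 0.0, 6.2]
force: [-1.4, 6.3, 4.0]
grip_width: 0.087
```

send_rows([
  [[0,0.0004,0],[0,0,0],0.087],
  [[0,0.0008,0],[0,0,0],0.087],
  [[0,0.0012,0],[0,0,0],0.087],
  [[0,0.0016,0],[0,0,0],0.087],
  [[0,0.002,0],[0,0,0],0.087],
])

```text
time_s: 8.5
tool_pos: [0.569, -0.0715, 0.0136]
tool_rot: [-179.8, 0.0, 6.3]
force: [-1.8, 9.4, 4.5]
grip_width: 0.0867
```

Run:
```python
from h import *
c=cam("scene"); crop(c,170,150,130,110,6,"pics/s9.png")
c=cam("top"); crop(c,300,180,100,120,5,"pics/t9.png")
```

```text
(no output)
```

View pics/s9.png

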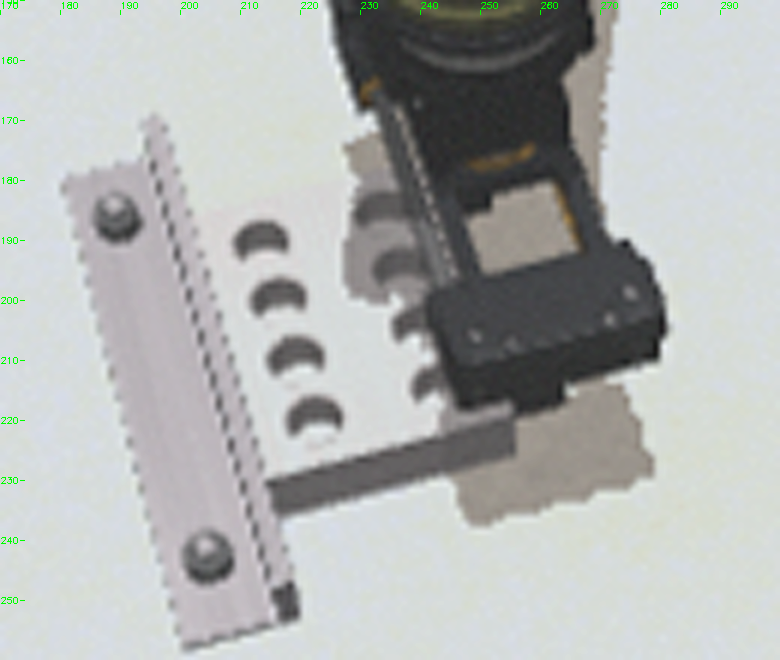

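View pics/t9.png

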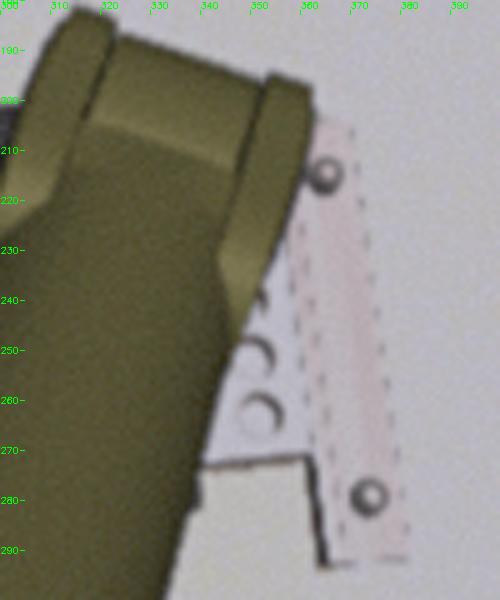

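send_rows([
  [[0,0.0006,0],[0,0,0],0.087],
  [[0,0.0012,0],[0,0,0],0.087],
  [[0,0.0018,0],[0,0,0],0.087],
  [[0,0.0024,0],[0,0,0],0.087],
  [[0,0.003,0],[0,0,0],0.087],
])

```text
time_s: 9.02
tool_pos: [0.569, -0.0716, 0.0136]
tool_rot: [-179.6, 0.1, 6.3]
force: [-3.7, 13.2, 5.8]
grip_width: 0.0871
```

send_rows([
  [[0,0.001,0],[0,0,0.015],0.087],
  [[0,0.001,0],[0,0,0.03],0.087],
  [[0,0.001,0],[0,0,0.03],0.087],
  [[0,0.001,0],[0,0,0.03],0.087],
  [[0,0.001,0],[0,0,0.03],0.087],
])

```text
time_s: 9.43
tool_pos: [0.5694, -0.0707, 0.0136]
tool_rot: [-179.5, 0.1, 4.9]
force: [-3.7, 15.2, 5.2]
grip_width: 0.0869
```

send_rows([
  [[0,0,0],[0,0,-0.015],0.087],
  [[0,0,0],[0,0,-0.03],0.087],
  [[0,0,0],[0,0,-0.045],0.087],
  [[0,0,0],[0,0,-0.06],0.087],
  [[0,0,0],[0,0,-0.06],0.087],
])

```text
time_s: 9.85
tool_pos: [0.5687, -0.0702, 0.0134]
tool_rot: [-179.4, 0.1, 8.0]
force: [-3.1, 17.2, 6.0]
grip_width: 0.0869
```

send_rows([
  [[0,0,0],[0,0,0.015],0.087],
  [[0,0,0],[0,0,0.03],0.087],
  [[0,0,0],[0,0,0.03],0.087],
  [[0,0,0],[0,0,0.03],0.087],
  [[0,0,0],[0,0,0.03],0.087],
])

```text
time_s: 10.27
tool_pos: [0.5692, -0.0716, 0.0135]
tool_rot: [-179.5, 0.1, 6.3]
force: [-1.7, 15.2, 5.3]
grip_width: 0.0867
```

send_rows([
  [[0,-0.003,0],[0,0,0],0.087],
  [[0,-0.006,0],[0,0,0],0.087],
  [[0,-0.012,0],[0,0,0],0.087],
  [[0,-0.022,0],[0,0,0],0.087],
  [[0,-0.035,0],[0,0,0],0.087],
])

```text
time_s: 10.68
tool_pos: [0.5655, -0.045, 0.0135]
tool_rot: [179.9, 0.0, 6.0]
force: [0.9, 0.4, -0.6]
grip_width: 0.0869
```

send_rows([
  [[0,-0.01,-0.02],[0,0,0],0.087],
  [[0,-0.02,-0.05],[0,0,0],0.087],
  [[0,-0.03,-0.08],[0,0,0],0.087],
  [[0,-0.04,-0.11],[0,0,0],0.087],
  [[0,-0.05,-0.14],[0,0,0],0.087],
])

```text
time_s: 11.1
tool_pos: [0.5599, 0.0061, 0.1546]
tool_rot: [179.9, 0.0, 6.1]
force: [-0.1, 0.4, -0.7]
grip_width: 0.0871
```

send_rows([
  [[0,-0.03,0],[0,0,0],0.087],
  [[0,-0.06,0],[0,0,0],0.087],
  [[0,-0.09,0],[0,0,0],0.087],
  [[0,-0.12,0],[0,0,0],0.087],
  [[0,-0.15,0],[0,0,0],0.087],
])

```text
time_s: 11.52
tool_pos: [0.5439, 0.1563, 0.1535]
tool_rot: [179.9, -0.0, 6.1]
force: [0.4, -0.5, 0.8]
grip_width: 0.0869
```

Run:
```python
from h import *
c=cam("scene","pics/s10f.png"); crop(c,170,150,130,110,6,"pics/s10.png")
c=cam("top","pics/t10f.png"); crop(c,290,190,110,110,6,"pics/t10.png")
c=cam("wrist","pics/w10.png")
```

```text
(no output)
```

View pics/s10.png

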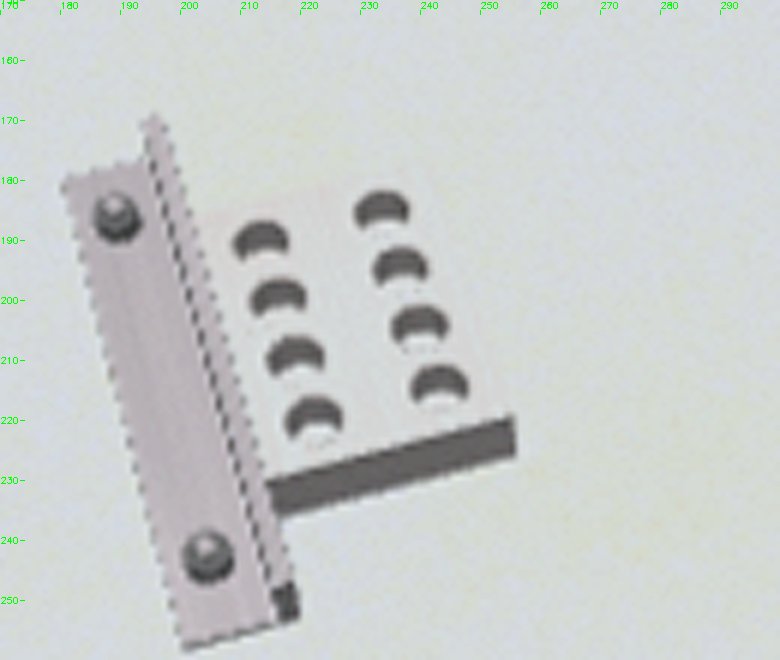

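View pics/t10.png

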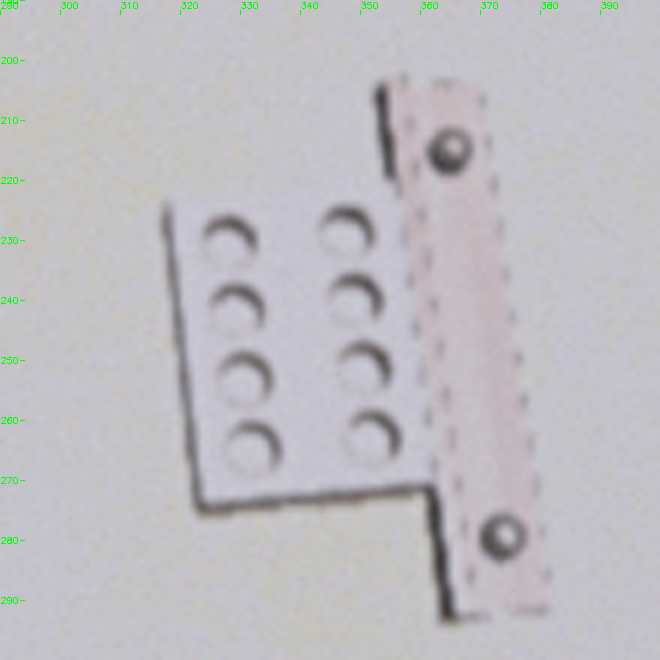

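View pics/s10f.png

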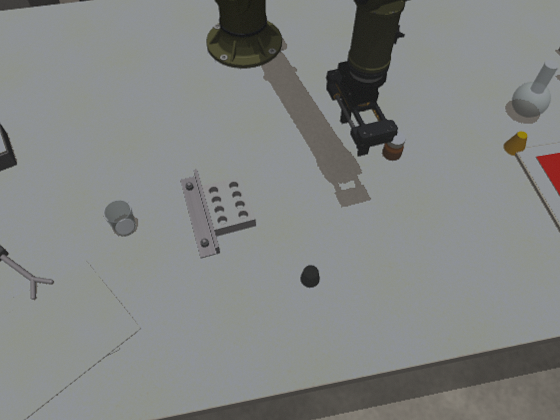

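View pics/w10.png

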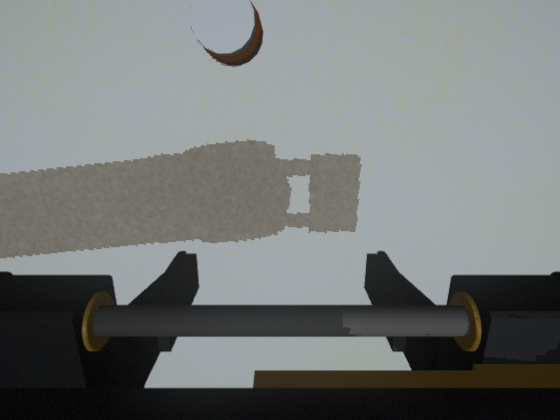

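send_rows([
  [[0,0.0,-0.03],[0,0,0],0.087],
  [[0,0.03,-0.05],[0,0,0],0.087],
  [[0,0.06,-0.07],[0,0,0],0.087],
  [[0,0.09,-0.09],[0,0,0],0.087],
  [[0,0.12,-0.1],[0,0,0],0.087],
])

```text
time_s: 12.08
tool_pos: [0.5581, 0.0327, 0.256]
tool_rot: [180.0, -0.2, 6.0]
force: [1.0, -0.0, 0.6]
grip_width: 0.0867
```

send_rows([
  [[0,0.035,0],[0,0,0],0.087],
  [[0,0.07,0],[0,0,0],0.087],
  [[0,0.105,0],[0,0,0],0.087],
  [[0,0.14,0],[0,0,0],0.087],
  [[0,0.17,0],[0,0,0],0.087],
])

```text
time_s: 12.5
tool_pos: [0.5744, -0.1378, 0.2537]
tool_rot: [179.9, 0.0, 5.9]
force: [-0.1, 0.2, -0.1]
grip_width: 0.0868
```

Run:
```python
from h import *
c=cam("wrist","pics/w11.png")
crop(c,180,130,200,140,4,"pics/w12.png")
```

```text
(no output)
```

View pics/w11.png

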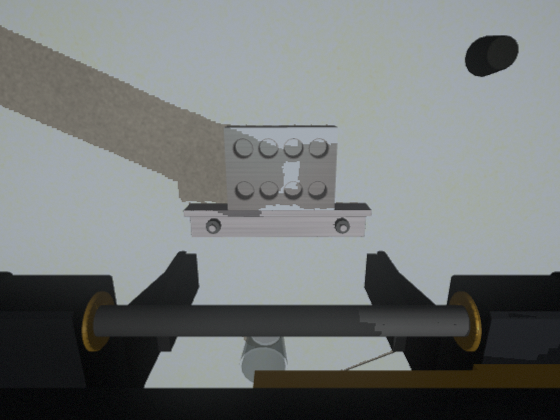

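View pics/w12.png

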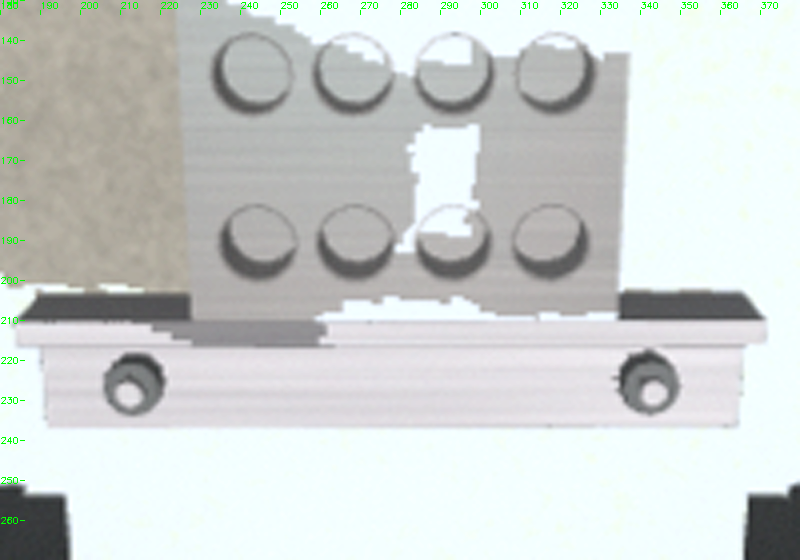

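```bash
python3 -c "
from cell import env
print(env.sign_off(), env.get_obs()['time_s'])"
```

```text
the job is handed in; nothing more can be done
the job is handed in; nothing more can be done
```

The block's long side is flat against the rail's upright face, well inside both ends, and I handed the job in at about 12.5 s of the 72 s.

- **Method:** I pushed the block with the open fingertips low on its long side. The outer finger, near a corner, turned it about 49° clockwise until it was parallel with the rail. I then pushed it straight in about 75 mm. At the rail I pressed with about 15 N, rocked the press to each side, and backed off clear.
- **Fit against the rail:** In the last wrist view the block runs along the rail face with no visible gap. It spans columns 227–334, and the rail's top spans 184–371. During the two rocking presses the tool came back to the same position, which suggests both ends are seated.
- **Other objects:** The beaker, jar and stopper looked unmoved in the last pictures.
- **Forces:** The largest reading at the end of a move was about 18 N.
- **Disagreements:**
  - The scene and top cameras differed by roughly 3–12 mm in absolute position. I placed the block relative to the rail within the same camera and checked it with the wrist view.
  - The fingertips also rode about 2 mm higher than commanded during the pushes, with up to 6 N of upward force, and I saw no sign of tipping.

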